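# Load the detector module and key in the start sequence

## Task

Lift the detector module out of its holder by its ends, put it down on the bare table and take it again by its broad faces, then set it in the station's bay with its round window looking out over the low front lip and push it square and flush into the corner of the back and left fences. Once it is home and let go, press the three keys on the console fully down one at a time, letting each come back up: first the round key, then the square key, then the long bar key. Leave the module flush in its corner, and do not disturb the slide box, the bottle, the lens on its post or the dark block.

Things in the scene. Friction and masses are not known exactly. Their poses are not given: they have to be found in the camera images.
- module_centre (a point): centre (30 mm above the underside) of the loose detector module, an upright aluminium box 46 mm (its x) by 62 mm (its y) by 60 mm tall, about 0.25 kg, with a round black window on the broad -x face. x: through the 46 mm thickness, away from the window; y: along the 62 mm length; z up
- module_window (a point): centre of the round window on the module's broad -x face, 23 mm from its centre line, 32 mm above its underside
- holder: fixed holder of the module: base 74 x 74 x 6 mm and two dividers beside the module's broad faces, 5 mm off, tops 54 mm above the table, so that the module (underside 6, top 66 mm above the table) is gripped by its ends, across its 62 mm, and lifted straight out. Origin on the table under its centre; x across the dividers, y along the slot
- station: fixed station, base plate 140 (x) x 152 (y) x 8 mm; origin on the table near its middle; x away from the robot, y left. On it a bay (x -60 to 56, y -6 to 66 mm, floor 8 mm above the table) between back fence (+x), left fence (+y), key console (y -66 to -6, x -66 to 64 mm), all with tops 62 mm above the table, and a front lip 6 mm thick, top 24 mm above the table
- bay_corner (a point): inner corner of back and left fence at bay floor level (8 mm above the table), axes as the station's. Home: module centre at x -23, y -31, z +30 mm from here, window to -x. The bay is 72 mm wide (y): no finger room at the module's ends; 116 mm deep (x): finger room at its broad faces
- key_round_top (a point): centre of the top face of the round key (26 mm diameter), 10 mm above the console top when up (72 mm above the table); the key goes straight down 6 mm
- key_square_top (a point): centre of the top face of the square key (24 x 24 mm), 10 mm above the console top when up (72 mm above the table); the key goes straight down 6 mm
- key_bar_top (a point): centre of the top face of the long bar key (14 mm along the station's x, 44 mm along its y), 10 mm above the console top when up (72 mm above the table); the key goes straight down 6 mm. The three keys stand in one row on the console along the station's x, about 41 mm apart, in an order that changes
- key_round (a joint): travel of the round key in m: 0 up, 0.006 fully down; spring-returned, about 1.2 N to start and 5 N to hold fully down
- key_square (a joint): travel of the square key in m: 0 up, 0.006 fully down; spring-returned, about 1.2 N to start and 5 N to hold fully down
- key_bar (a joint): travel of the long bar key in m: 0 up, 0.006 fully down; spring-returned, about 1.2 N to start and 5 N to hold fully down
- box_of_slides: bystander: off-white slide box 84 x 57 x 30 mm, origin under its centre
- amber_bottle: bystander: brown bottle with white cap, 38 mm diameter, 87 mm tall, origin under its centre
- lens_on_post: bystander: round lens on a post, 30 x 40 x 76 mm, origin under its centre
- dark_block: bystander: upright square dark block, 12 x 50 x 50 mm, origin under its centre
Mind the look-alikes: they are no part of the job. What is shaped like the part that bears module_centre but pink is not meant. What is shaped like the holder but orange is not meant.

How it is judged:
By the outcome, as a careful person would: the job done as asked, in the order asked, and still so for the second after the job is handed in, with the robot touching nothing.
It also fails if it takes over 58 s, if anything falls off the work surface, if the arm or the gripper's body presses on something with over 40 N, if the wrist force passes 120 N, or if a joint passes its speed limit or range.

## Robot

A 6-joint arm with a two-finger parallel gripper is mounted at the origin on a cart in front of the work surface, level with it; the furniture and walls round the work are solid. World frame = base frame: x ahead of the robot, y to its left, z up, the work surface at z = 0. Lengths are in mm, angles in rad, forces in N, time in s.
With the tool pointing down it reaches from about 300 to 775 mm from the base axis. Payload 14.6 kg.
Tool frame: the origin (TCP) lies on the centre line of the jaws, within the pads' length; the fingertips stand 22 mm ahead of it and the grasp point (between the pads) lies 3 mm ahead of it (manip.tcp_to_tips is the distance from the TCP to the fingertips, in mm); z points along the fingers, y is the direction in which the jaws open and shut (so a half turn about z gives the same grasp; the last joint's range is limited). The gripper opens to 94 mm and grips with 3 to 60 N. Pads are 16 mm wide; open, the fingers measure 119 mm over their backs; the gripper's body (75 mm by 177 mm) begins 78 mm behind the grasp point.
Start: joints at [-1.194, 0.3, 1.521, -0, 1.321, -0.067], TCP at [236.148, -496.713, 227.446] pointing down, gripper open.
Joint ranges: [-3.03, 3.03], [-0.79, 2.21], [0.23, 2.52], [-1.04, 4.18], [0, 3.07], [-2.55, 2.55]. Speed limits (rad/s): [2.22, 2.22, 2.57, 3.14, 3.14, 3.14].

## Interface

Orientations are given as [roll, pitch, yaw] about the fixed x, y, z axes, in that order (R = Rz(yaw) Ry(pitch) Rx(roll)).
In Python, from cell import manip, vision, workorder gives the robot as it stands.
- The arm moves only by the tool carry_out, never from a script. Its argument "deltas" is a list of rows, each a list of 3 entries, a list of its own where there are three numbers: the shift along the tool's x, y, z in cm, then the turn about the tool's z in degrees, then the opening, from 0 (shut) to 1 (fully open). A call has 1 to 20 rows; each row shifts and turns the commanded pose from where the row before left it, along the tool's axes as they then stand; what a row does not reach is not made up. A row lasts 1/12 s, in which the tool goes at most 41.7 mm and 7.16 degrees, less where a joint would pass 70% of its speed; a pose out of reach is approached as far as the arm can. A call with a gripper value outside its range is refused whole. The fingers move at their own pace and stop on an object; "grip_force" is the grip in N (left out, the last holds). Time passes only in rows, so rows that do not move let the fingers close. It gives the time, the measured TCP pose, the force and the opening at its end, in the units of the state.
- manip.read_state(): the state, without advancing time (a new reading comes with each control period).
- vision.camera(name): name is "scene" or "top" or "wrist"; returns (picture, depth): 480x640x3 uint8, red, green, blue; 480x640 float32, mm along the optical axis (not along the pixel's ray), 0 where there is no reading.
- vision.calibration(name): a dict with "mtx" (3x3 intrinsics, pixels), "eye" and "orientation" of the camera in the world. Camera axes: x right, y down, z forward; pixel columns grow to the right and rows downward; lengths in mm; the calibration is good to about 2 mm. A picture is of the moment at which its call begins: read the wrist's pose just before it. calibration takes no time and is no camera call; for the wrist camera it gives the pose at the moment of the call.
- workorder.sign_off(): hands the job in, once; it reports no verdict.
The state is a dict: "clock": time; "joints": joint angles; "qd": joint speeds; "effort": joint torques, N m; "eef_pos": TCP position; "eef_rot": TCP orientation; "wrist_force": force on the tool from outside, world axes, zero at the start; "moment": the same for the moment, N m; "finger_gap": finger opening in mm.
Only numpy, scipy, OpenCV 4.12 (cv2) and the standard library are available. Lean on these libraries where they do the work, as an engineer would, in place of code of your own. Each camera call takes 0.05 s, during which the arm holds its last target.

## Working session

There is one attempt and no reset: what is moved stays moved. The work goes in short steps, Python scripts to look and compute and a tool call to move; the robot and the scene stay as the last step left them, time stands still between calls to the robot, and variables do not carry over. Pictures are saved under pics/ and viewed, and the job is handed in when it is done.

Besides the shell and the picture viewer there is one more tool, called after "Request:" as name([rows], argument=value, ...), one row to a line, values as JSON. carry_out: Moves the arm, as the interface text tells. Its arguments: {"type":"object","properties":{"deltas":{"type":"array","items":{"type":"array"}},"grip_force":{"type":"number"}},"required":["deltas"]}

```bash
mkdir -p pics; ls; python3 - <<'E'
from cell import manip, vision, workorder
import cv2, numpy as np
print(manip.read_state())
for n in ("scene","top","wrist"):
    p,d=vision.camera(n)
    np.savez(f"{n}0.npz",p=p,d=d)
    cv2.imwrite(f"pics/{n}0.png",p[:,:,::-1])
    print(n,vision.calibration(n))
E
```

```text
pics
{'clock': 0.0, 'joints': array([-1.19361726e+00,  3.00442601e-01,  1.52156831e+00, -4.96978141e-05,
        1.32071914e+00, -6.65916970e-02]), 'qd': array([-2.99605366e-04,  1.65395348e-03,  1.24249824e-03, -6.43058648e-04,
        1.88065966e-03,  2.36687989e-05]), 'effort': array([-8.33677841e-04, -5.31810486e+01, -3.52738130e+01,  7.07760570e-02,
        2.44419387e-02, -1.21148064e-04]), 'eef_pos': array([ 236.04408012, -496.50888988,  226.9073563 ]), 'eef_rot': array([-3.14045457e+00, -2.76544416e-05,  4.43783070e-01]), 'wrist_force': array([-0.62651976, -0.39911899, -0.83765826]), 'moment': array([-0.00392244,  0.03774051, -0.0083911 ]), 'finger_gap': 93.52660605879792}
scene {'mtx': array([[446.87982274,   0.        , 320.41865933],
       [  0.        , 446.87982274, 236.43032375],
       [  0.        ,   0.        ,   1.        ]]), 'eye': array([-115.74335454,  715.39578069,  785.71480605]), 'orientation': array([-2.30934111,  0.01092041, -2.15088656])}
top {'mtx': array([[486.85829176,   0.        , 314.11289797],
       [  0.        , 486.85829176, 242.33173415],
       [  0.        ,   0.        ,   1.        ]]), 'eye': array([ 284.95412955,  321.73576187, 1242.94441075]), 'orientation': array([-2.92896667,  0.00362208, -1.68242488])}
wrist {'mtx': array([[418.04030581,   0.        , 325.23051546],
       [  0.        , 418.04030581, 237.96407895],
       [  0.        ,   0.        ,   1.        ]]), 'eye': array([ 301.70839606, -465.1723244 ,  384.34000991]), 'orientation': array([ 2.88709577e+00, -1.12537812e-03, -1.12641689e+00])}
```

View pics/scene0.png

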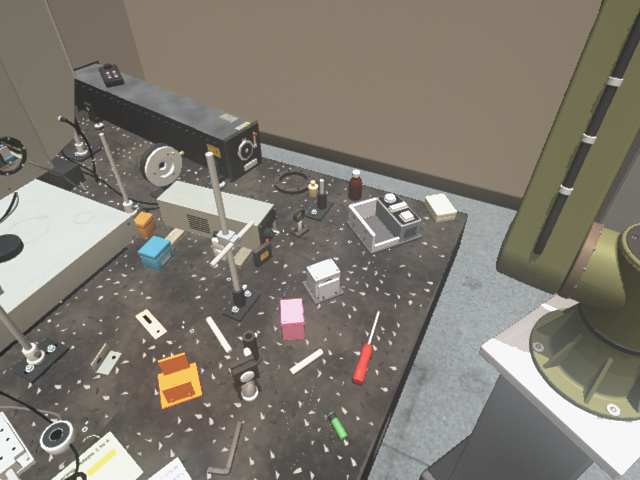

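View pics/top0.png

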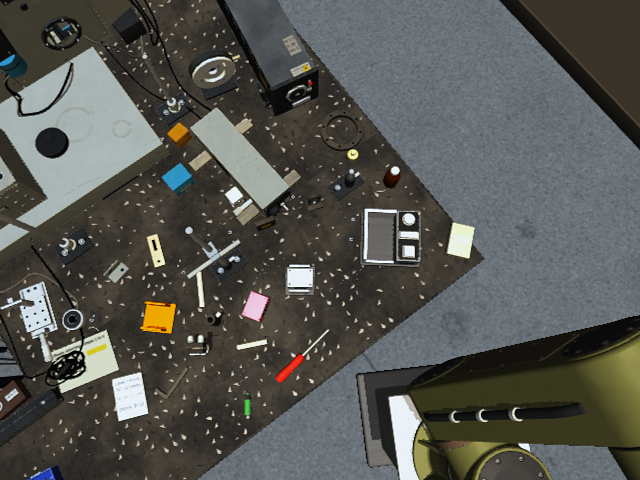

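View pics/wrist0.png

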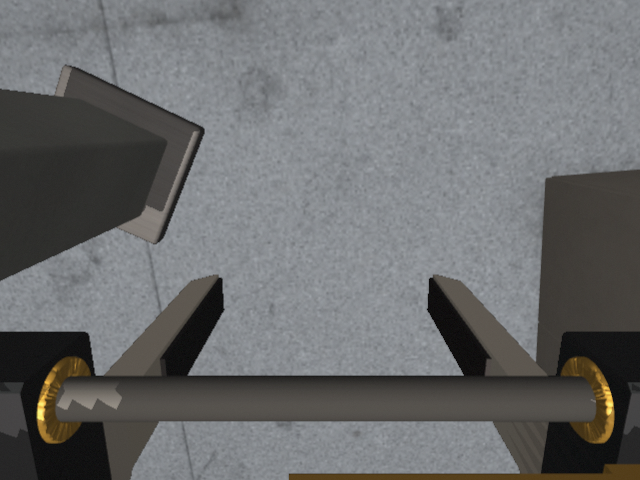

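The scene and top views both show the module in its holder (top view about 300,279). The station is at about (392,237) in the top view, with its keys in a column at x≈408. The pink and orange look-alikes are at (255,306) and (159,317). I'll zoom in next.

```bash
cat > h.py <<'E'
import numpy as np, cv2
from scipy.spatial.transform import Rotation as Ro
def ray(c,u,v):
    K=c['mtx'];R=Ro.from_euler('xyz',c['orientation']).as_matrix()
    d=R@np.array([(u-K[0,2])/K[0,0],(v-K[1,2])/K[1,1],1.0]);return np.array(c['eye']),d
def onz(c,u,v,z):
    e,d=ray(c,u,v);return e+d*(z-e[2])/d[2]
def proj(c,P):
    R=Ro.from_euler('xyz',c['orientation']).as_matrix();q=R.T@(np.array(P)-c['eye']);k=c['mtx']@q;return k[:2]/k[2]
def cloud(c,d):
    K=c['mtx'];R=Ro.from_euler('xyz',c['orientation']).as_matrix()
    v,u=np.mgrid[:d.shape[0],:d.shape[1]]
    P=np.stack([(u-K[0,2])/K[0,0]*d,(v-K[1,2])/K[1,1]*d,d],-1)
    return P@R.T+c['eye']
E
python3 - <<'E'
from cell import vision
import cv2,numpy as np
from h import *
for n,(x0,y0,w,h) in {"top":(230,140,270,190),"scene":(270,160,200,150)}.items():
    p=np.load(n+"0.npz")['p'];s=800//w if n=="top" else 4
    k=800/w
    cv2.imwrite(f"pics/{n}z.png",cv2.resize(p[y0:y0+h,x0:x0+w,::-1],None,fx=k,fy=k,interpolation=cv2.INTER_CUBIC))
c=vision.calibration("top")
for u,v,z in [(300,279,66),(392,237,8),(408,219,72),(409,236,72),(408,253,72)]: print(onz(c,u,v,z).round(1))
d=np.load("top0.npz")['d'];C=cloud(c,d)
for u,v in [(300,279),(380,237),(408,219),(408,253),(409,236),(340,290)]: print(C[v,u].round(1))
E
```

```text
[451.1 342.   66. ]
[541.8  93.7   8. ]
[569.4  59.4  72. ]
[526.3  63.5  72. ]
[484.3  72.5  72. ]
[451.8 342.1  60.5]
[546.  124.2   4.7]
[569.6  59.3  71.4]
[484.   72.8  73.8]
[526.2  63.6  72.4]
[ 4.208e+02  2.444e+02 -4.000e-01]
```

View pics/topz.png

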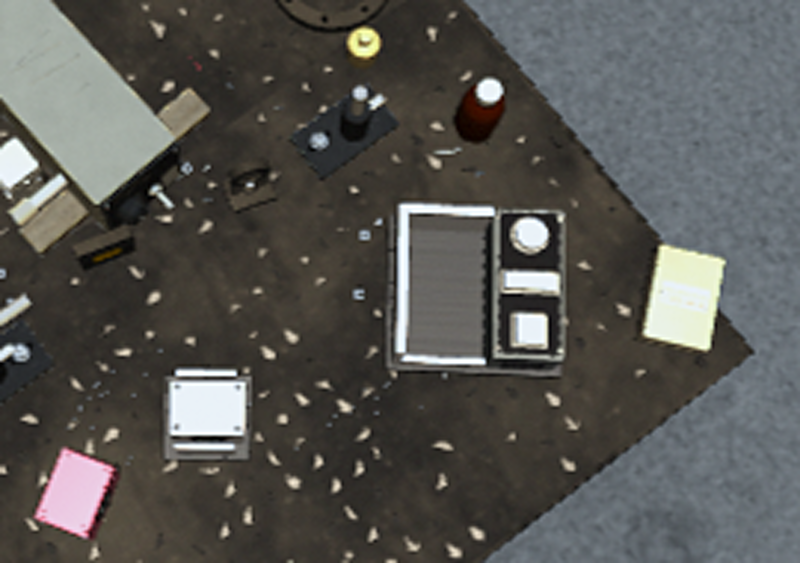

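View pics/scenez.png

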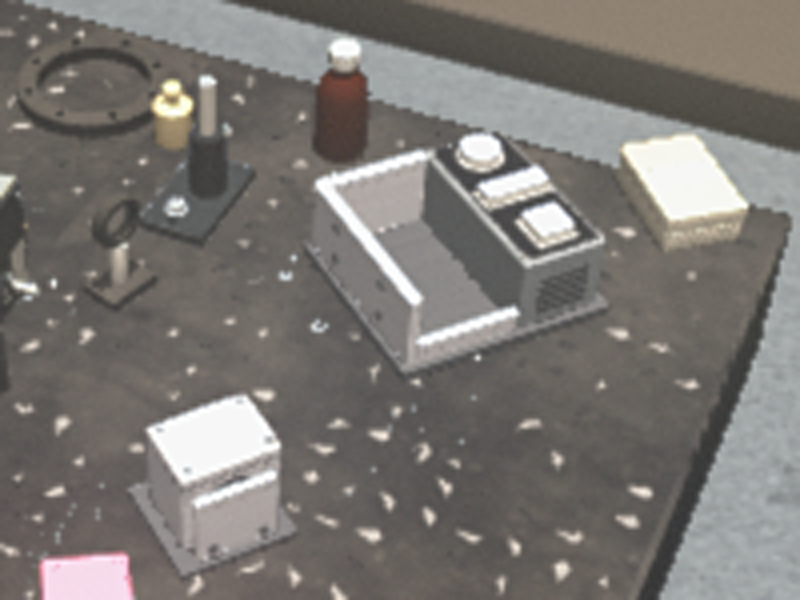

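```bash
python3 - <<'E'
from cell import vision,manip
from h import *
c=vision.calibration("wrist");s=manip.read_state()
p=s['eef_pos']; R=Ro.from_euler('xyz',s['eef_rot']).as_matrix()
for dz in (0,22,160,220): print(dz,proj(c,p+R@[0,0,dz]))
for dx in (50,100,150): print(dx,proj(c,p+R@[dx,0,220]))
print(np.degrees(R.T@Ro.from_euler('xyz',c['orientation']).as_matrix()[:,2]))
# quick edges of module top & station in top view
c=vision.calibration("top");z=800/270
def w(a,b,zz): return onz(c,230+a/z,140+b/z,zz)[:2].round(1)
for q in [(170,383),(243,378),(247,432),(172,438)]: print('mod',w(*q,66))
for q in [(404,206),(494,210),(400,359)]: print('st',w(*q,62))
for q in [(529,235),(529,282),(529,330)]: print('key',w(*q,72))
E
```

```text
0 [325.08263936 313.46779431]
22 [325.00301418 293.01724905]
160 [324.74121895 225.77902331]
220 [324.68427249 211.15316931]
50 [324.69789081 155.70115475]
100 [324.71246625  96.35183839]
150 [324.7281034   32.67938828]
[-14.42788866   0.1193186   55.4493295 ]
mod [478.3 370.1]
mod [475.7 309.8]
mod [430.9 311.5]
mod [432.9 373. ]
st [608.  157.5]
st [595.9  82.1]
st [477.7 178.5]
key [568.5  58.2]
key [528.5  64.3]
key [488.2  70.5]
```

Request:
carry_out([
  [[2.4, -2.9, 0], 0, 1],
  [[2.4, -2.9, 0], 0, 1],
  [[2.4, -2.9, 0], 0, 1],
  [[2.4, -2.9, 0], 0, 1],
  [[2.4, -2.9, 0], 0, 1],
  [[2.4, -2.9, 0], 0, 1],
  [[2.4, -2.9, 0], 0, 1],
  [[2.4, -2.9, 0], 0, 1],
  [[2.4, -2.9, 0], 0, 1],
  [[2.4, -2.9, 0], 0, 1],
  [[2.4, -2.9, 0], 0, 1],
  [[2.4, -2.9, 0], 0, 1],
  [[2.4, -2.9, 0], 0, 1],
  [[2.4, -2.9, 0], 0, 1],
  [[2.4, -2.9, 0], 0, 1],
  [[2.4, -2.9, 0], 0, 1],
  [[2.4, -2.9, 0], 0, 1],
  [[2.4, -2.9, 0], 0, 1],
  [[2.4, -2.9, 0], 0, 1],
  [[2.4, -2.9, 0], 0, 1],
])

```text
clock: 1.82
eef_pos: [420.5, 235.3, 227.3]
eef_rot: [3.142, 0.0, 0.444]
wrist_force: [0.8, -1.1, 1.1]
finger_gap: 93.8
```

Request:
carry_out([
  [[2.4, -2.8, 0], 0, 1],
  [[2.4, -2.8, 0], 0, 1],
  [[2.4, -2.8, 0], -5, 1],
  [[0, 0, 0], -7, 1],
  [[0, 0, 0], -7, 1],
  [[0, 0, 0], -7, 1],
  [[0, 0, 0], -7, 1],
  [[0, 0, 0], -7, 1],
  [[0, 0, 0], -7, 1],
  [[0, 0, 0], -7, 1],
  [[0, 0, 0], -7, 1],
  [[0, 0, 0], -7, 1],
  [[0, 0, 0], -7, 1],
  [[0, 0, 0], -7, 1],
  [[0, 0, 0], -7, 1],
  [[0, 0, 0], -7, 1],
  [[0, 0, 0], -7, 1],
  [[0, 0, 0], -7, 1],
  [[0, 0, 0], -7, 1],
  [[0, 0, 0], -7, 1],
])

```text
clock: 3.48
eef_pos: [449.5, 339.9, 227.2]
eef_rot: [-3.141, -0.0, 2.614]
wrist_force: [-0.3, -0.3, 0.2]
finger_gap: 94.3
```

Request:
carry_out([
  [[0, 0, 0], -7, 1],
  [[0, 0, 0], -7, 1],
  [[0, 0, 0], -7, 1],
  [[0, 0, 0], -7, 1],
  [[0, 0, 0], 0, 1],
])

```text
clock: 3.9
eef_pos: [449.5, 339.9, 227.2]
eef_rot: [-3.141, -0.0, 3.103]
wrist_force: [0.3, 0.3, 0.1]
finger_gap: 93.6
```

```bash
cat > look.py <<'E'
import sys
from cell import vision,manip
from h import *
def snap(n,cam="wrist"):
    s=manip.read_state();c=vision.calibration(cam);p,d=vision.camera(cam)
    np.savez(n+".npz",p=p,d=d,**c);cv2.imwrite(f"pics/{n}.png",p[:,:,::-1])
    print(s['clock'],s['eef_pos'].round(1),np.degrees(s['eef_rot']).round(2),s['wrist_force'].round(1),round(float(s['finger_gap']),1));return c,p,d
if __name__=="__main__": snap(sys.argv[1],*sys.argv[2:])
E
python3 look.py w1
```

```text
3.9 [449.5 339.9 227.2] [-1.7998e+02 -2.0000e-02  1.7777e+02] [0.3 0.3 0.1] 93.6
```

View pics/w1.png

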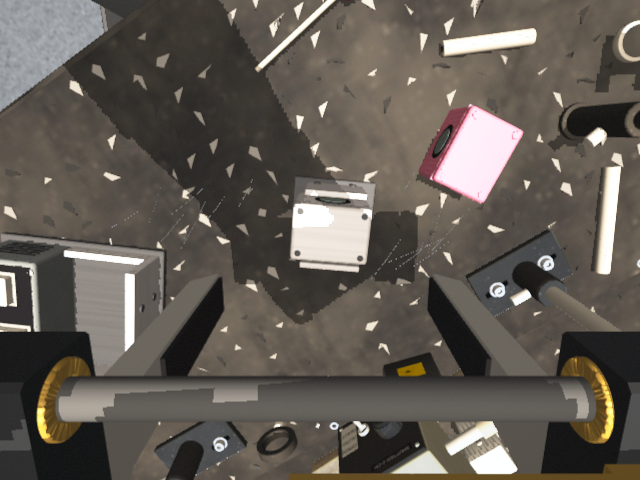

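The wrist view shows the module top centred at about (332,236), with its window on the robot side (image up, 332,198). So the module's x is close to world +x and it needs no half turn.

```bash
cat > meas.py <<'E'
from h import *
def rect(npz,zlo,zhi,ztop,box):
    f=np.load(npz);c={k:f[k] for k in('mtx','eye','orientation')};C=cloud(c,f['d'])
    m=((C[...,2]>zlo)&(C[...,2]<zhi)).astype(np.uint8)
    M=np.zeros_like(m);x0,y0,x1,y1=box;M[y0:y1,x0:x1]=m[y0:y1,x0:x1]
    n,l,st,_=cv2.connectedComponentsWithStats(M);i=1+np.argmax(st[1:,4]);v,u=np.where(l==i)
    W=np.array([onz(c,a,b,ztop)[:2] for a,b in zip(u,v)],np.float32)
    print(len(u),'z',np.median(C[v,u,2]));return cv2.minAreaRect(W)
E
python3 - <<'E'
from meas import *
f=np.load('w1.npz');c={k:f[k] for k in('mtx','eye','orientation')};C=cloud(c,f['d'])
print(rect('w1.npz',60,75,66,(270,150,400,300)))
W=[onz(c,*q,66)[:2].round(1) for q in [(300,211),(367,214),(296,253),(365,260)]];print(W)
for v in range(180,275,6):print(v,C[v,332].round(1))
E
python3 - <<'E'
import cv2
p=cv2.imread('pics/w1.png')[160:290,270:400];cv2.imwrite('pics/w1z.png',cv2.resize(p,None,fx=4.6,fy=4.6,interpolation=cv2.INTER_CUBIC))
E
```

```text
4427 z 65.87904204333364
((455.3820495605469, 343.4169616699219), (61.3961296081543, 46.18307113647461), 82.85440063476562)
[array([436.9, 320.4]), array([441.3, 372.2]), array([470.7, 315.5]), array([478.6, 370.2])]
180 [421.  346.6   5.3]
186 [423.7 346.2  26.7]
192 [425.  345.8  53.2]
198 [432.6 345.8  35.6]
204 [433.6 345.4  59.2]
210 [436.9 345.2  67.1]
216 [441.8 345.1  65.9]
222 [446.5 344.9  66.2]
228 [451.4 344.7  65.9]
234 [456.3 344.6  65.8]
240 [461.2 344.4  65.7]
246 [466.2 344.2  65.4]
252 [470.7 344.1  66.8]
258 [476.2 343.9  65.1]
264 [485.2 343.8  52.8]
270 [508.3 343.7   0.8]
```

View pics/w1z.png

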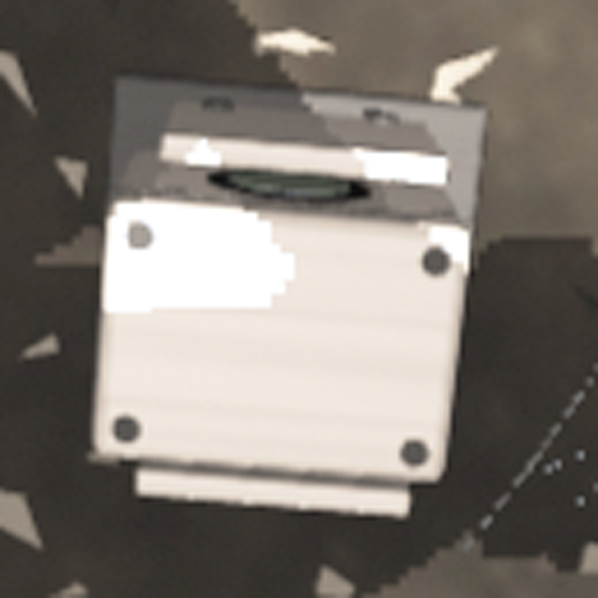

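Request:
carry_out([
  [[-0.3, 0.2, 0], 4.9, 1],
  [[-0.24, 0.22, 0], 0, 1],
  [[0, 0, 3], 0, 1],
  [[0, 0, 3.5], 0, 1],
  [[0, 0, 3.5], 0, 1],
  [[0, 0, 3.5], 0, 1],
  [[0, 0, 3], 0, 1],
  [[0, 0, 1.7], 0, 1],
  [[0, 0, 0], 0, 1],
  [[0, 0, 0], 0, 0],
  [[0, 0, 0], 0, 0],
  [[0, 0, 0], 0, 0],
  [[0, 0, 0], 0, 0],
  [[0, 0, 0], 0, 0],
  [[0, 0, 0], 0, 0],
], grip_force=25)

```text
clock: 5.2
eef_pos: [455.7, 343.9, 46.3]
eef_rot: [3.141, 0.001, 3.011]
wrist_force: [-2.0, -0.3, 5.8]
finger_gap: 61.7
```

Request:
carry_out([
  [[0, 0, -1], 0, 0],
  [[0, 0, -2], 0, 0],
  [[0, 0, -2.5], 0, 0],
  [[0, 0, -2.5], 0, 0],
  [[0, 0, -2], 0, 0],
  [[0, 0, 0], 0, 0],
  [[0, -2, 0], 0, 0],
  [[0.2, -2.5, 0], 0, 0],
  [[0, -2.5, 0], 0, 0],
  [[0, -2.5, 0], 0, 0],
  [[0, -1.2, 0], 0, 0],
  [[0, 0, 0], 0, 0],
])

```text
clock: 6.2
eef_pos: [439.0, 236.1, 144.8]
eef_rot: [-3.141, -0.001, 3.009]
wrist_force: [-0.4, -0.6, -3.3]
finger_gap: 61.9
```

```bash
python3 look.py w2
```

```text
6.2 [439.  236.1 144.8] [-1.7995e+02 -6.0000e-02  1.7242e+02] [-0.4 -0.6 -3.3] 61.9
```

View pics/w2.png

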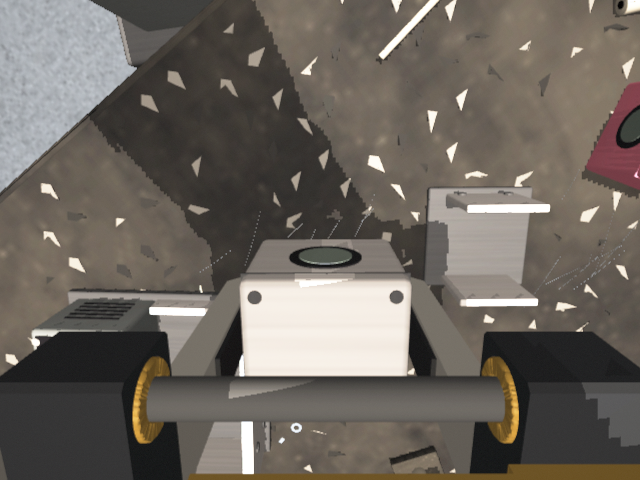

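The module is held square, window to −x, over bare table between the holder and the station. I'll lower it now.

Request:
carry_out([
  [[0, 0, 1.5], 0, 0],
  [[0, 0, 2.5], 0, 0],
  [[0, 0, 2.5], 0, 0],
  [[0, 0, 2], 0, 0],
  [[0, 0, 1.3], 0, 0],
  [[0, 0, 0.4], 0, 0],
  [[0, 0, 0.1], 0, 0],
  [[0, 0, 0.1], 0, 0],
  [[0, 0, 0.1], 0, 0],
  [[0, 0, 0], 0, 0],
])

```text
clock: 7.08
eef_pos: [439.8, 238.2, 41.1]
eef_rot: [3.141, 0.001, 3.011]
wrist_force: [0.0, 0.5, -4.3]
finger_gap: 61.8
```

Request:
carry_out([
  [[0, 0, 0.05], 0, 0],
  [[0, 0, 0.05], 0, 0],
  [[0, 0, 0], 0, 0],
])

```text
clock: 7.33
eef_pos: [439.7, 238.0, 40.3]
eef_rot: [3.141, 0.001, 3.011]
wrist_force: [-2.7, -0.7, 5.0]
finger_gap: 61.8
```

Request:
carry_out([
  [[0, 0, 0], 0, 0.83],
  [[0, 0, 0], 0, 0.83],
  [[0, 0, 0], 0, 0.83],
  [[0, 0, -0.5], 0, 0.83],
  [[0, 0, -2], 0, 0.83],
  [[0, 0, -3.5], 0, 0.83],
  [[0, 0, -3.5], 0, 0.83],
  [[0, 0, -3.5], 0, 0.83],
  [[0, 0, -3.5], 0, 0.83],
  [[0, 0, 0], 7, 0.83],
  [[0, 0, 0], 7, 0.83],
  [[0, 0, 0], 7, 0.83],
  [[0, 0, 0], 7, 0.83],
  [[0, 0, 0], 7, 0.83],
  [[0, 0, 0], 7, 0.83],
  [[0, 0, 0], 7, 0.83],
  [[0, 0, 0], 7, 0.83],
  [[0, 0, 0], 7, 0.83],
  [[0, 0, 0], 7, 0.83],
])

```text
clock: 8.92
eef_pos: [439.4, 237.8, 204.9]
eef_rot: [3.141, -0.0, 1.783]
wrist_force: [-0.2, -0.1, 0.5]
finger_gap: 78.1
```

Request:
carry_out([
  [[0, 0, 0], 7, 0.83],
  [[0, 0, 0], 7, 0.83],
  [[0, 0, 0], 6, 0.83],
  [[0, 0, 0], 0, 0.83],
])

```text
clock: 9.25
eef_pos: [439.4, 237.8, 204.8]
eef_rot: [3.141, -0.0, 1.435]
wrist_force: [-0.6, -1.0, -1.3]
finger_gap: 77.8
```

```bash
python3 look.py w3; python3 -c "
from meas import *
print(rect('w3.npz',52,68,60,(150,50,500,330)))"
```

```text
9.25 [439.4 237.8 204.8] [ 1.7998e+02 -1.0000e-02  8.2240e+01] [-0.6 -1.  -1.3] 77.8
4998 z 60.03542361077518
((441.32769775390625, 238.86122131347656), (62.135005950927734, 45.5619010925293), 82.75750732421875)
```

View pics/w3.png

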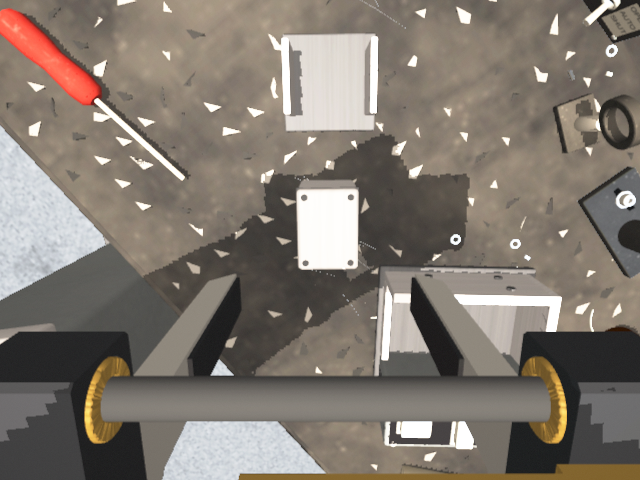

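The module stands at (440.5, 238.4), yaw −7.3°, top at z 60. Before regrasping I'll take one close look at the station.

Request:
carry_out([
  [[-2.4, 2.9, -1], 0, 0.83],
  [[-2.4, 2.9, -1], 0, 0.83],
  [[-2.4, 2.9, -1], 0, 0.83],
  [[-2.4, 2.9, -1], 0, 0.83],
  [[0, 0, 0], 0, 0.83],
  [[0, 0, 0], 0, 0.83],
])

```text
clock: 9.8
eef_pos: [542.7, 126.3, 244.6]
eef_rot: [3.141, -0.0, 1.441]
wrist_force: [-0.3, 0.2, 0.1]
finger_gap: 77.6
```

```bash
python3 look.py w4
```

```text
9.8 [542.7 126.3 244.6] [179.99  -0.    82.59] [-0.3  0.2  0.1] 77.6
```

View pics/w4.png

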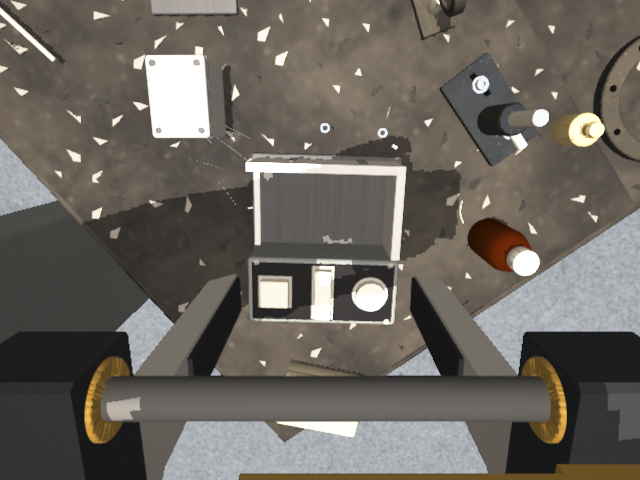

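Wrist view: the bay spans (258–395, 165–250). On the console, square (275,292), bar (322,292) and round (370,294), in that order along +x.

```bash
python3 - <<'E'
from meas import *
f=np.load('w4.npz');c={k:f[k] for k in('mtx','eye','orientation')};d=f['d'];p=f['p'];C=cloud(c,d)
x0,y0,x1,y1=235,145,415,330
cv2.imwrite('pics/w4z.png',cv2.resize(p[y0:y1,x0:x1,::-1],None,fx=3.2,fy=3.2,interpolation=cv2.INTER_CUBIC))
# keys: depth mask at z~72
m=((C[...,2]>68)&(C[...,2]<76)).astype(np.uint8);m[:255]=0;m[:,:240]=0;m[:,405:]=0;m[322:]=0
n,l,s,ce=cv2.connectedComponentsWithStats(m)
for i in range(1,n):
    if s[i,4]>60:
        v,u=np.where(l==i);W=np.array([onz(c,a,b,72)[:2] for a,b in zip(u,v)],np.float32)
        print('key',s[i],ce[i].round(1),W.mean(0),cv2.minAreaRect(W))
# fences: z 62 band
m=((C[...,2]>57)&(C[...,2]<66)).astype(np.uint8)*255
cv2.imwrite('pics/w4m.png',cv2.resize(m[y0:y1,x0:x1],None,fx=3.2,fy=3.2,interpolation=0))
E
```

```text
key [314 270  18  50 816] [322.3 294.4] [532.2649   64.47229] ((532.1946411132812, 64.1873779296875), (44.668128967285156, 13.920866966247559), 81.0237808227539)
key [260 279  29  29 797] [274.1 293.3] [491.98785   70.819336] ((491.8378601074219, 70.95899200439453), (25.40504264831543, 23.82689666748047), 81.33074188232422)
key [356 281  30  30 693] [370.4 295.7] [572.42535  58.15283] ((572.5709228515625, 58.218788146972656), (26.384950637817383, 24.591041564941406), 83.68798828125)
```

View pics/w4z.png

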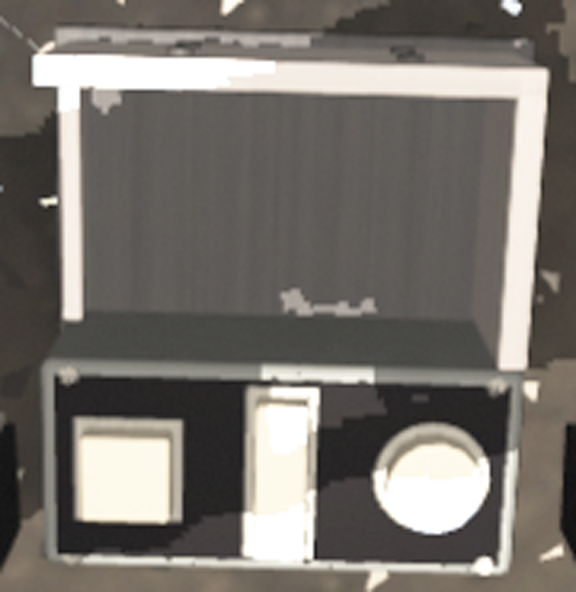

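View pics/w4m.png

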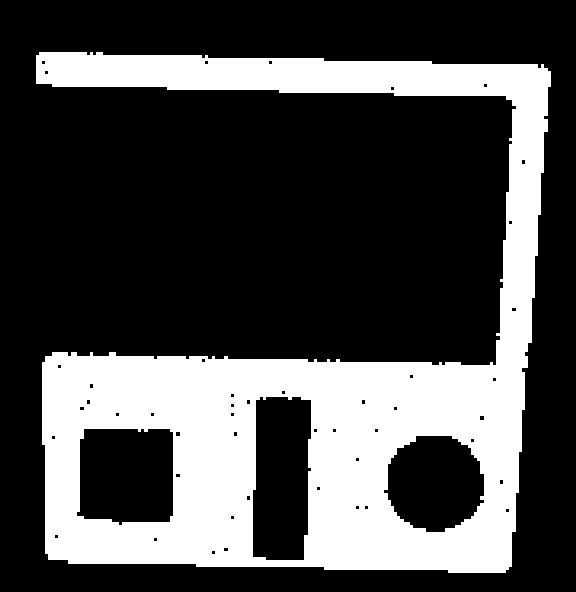

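```bash
python3 - <<'E'
from meas import *
f=np.load('w4.npz');c={k:f[k] for k in('mtx','eye','orientation')};C=cloud(c,f['d'])
m=((C[...,2]>57)&(C[...,2]<66))
def fit(P):
    P=np.array(P,np.float32);vx,vy,a,b=cv2.fitLine(P,cv2.DIST_HUBER,0,.01,.01).ravel();return np.array([vx,vy]),np.array([a,b])
L=[];B=[];CO=[];LO=[];BO=[]
for u in range(260,385,3):
    col=np.where(m[155:215,u])[0]+155
    if len(col): L.append(onz(c,u,col.max()+.5,62)[:2]);LO.append(onz(c,u,col.min()-.5,62)[:2])
    col=np.where(m[225:275,u])[0]+225
    if len(col): CO.append(onz(c,u,col.min()-.5,62)[:2])
for v in range(185,252,2):
    r=np.where(m[v,380:415])[0]+380
    if len(r): B.append(onz(c,r.min()-.5,v,62)[:2]);BO.append(onz(c,r.max()+.5,v,62)[:2])
R={}
for n,P in dict(left=L,cons=CO,back=B,lo=LO,bo=BO).items():
    d,q=fit(P);R[n]=(d,q);print(n,np.degrees(np.arctan2(d[1],d[0])).round(2),q.round(1))
(d1,q1),(d2,q2)=R['left'],R['back']
t=np.linalg.solve(np.c_[d1,-d2],q2-q1);corner=q1+t[0]*d1
nrm=np.array([-d1[1],d1[0]])
print('corner',corner,'width',(R['cons'][1]-q1)@nrm,'leftthick',(R['lo'][1]-q1)@nrm,'back thick',(R['bo'][1]-q2)@np.array([d2[1],-d2[0]]))
y=np.radians(-8.95);X=np.array([np.cos(y),np.sin(y)]);Y=np.array([-X[1],X[0]])
for k in [(491.9,70.9),(532.2,64.3),(572.5,58.2)]: print('key rel corner',((k-corner)@X).round(1),((k-corner)@Y).round(1))
print('home',corner-23*X-31*Y, 'bay lip', corner-116*X)
E
```

```text
left -8.97 [544.7 164.7]
cons -9.03 [534.7  94.8]
back 80.9 [598.7 125. ]
lo -9.08 [545.8 173. ]
bo 81.25 [605.7 113.7]
corner [603.55774 155.453  ] width -70.6 leftthick 8.290893 back thick 8.719265
key rel corner -97.1 -100.9
key rel corner -56.3 -101.1
key rel corner -15.5 -100.9
home [576.0150292  128.40861122] bay lip [488.97009966 173.49941118]
```

Request:
carry_out([
  [[2.45, -2.9, 0.5], 0, 0.83],
  [[2.45, -2.9, 0.8], 0, 0.83],
  [[2.45, -2.9, 0.8], 0, 0.83],
  [[2.45, -2.9, 0.9], 0, 0.83],
  [[0, 0, 2.5], 0, 0.83],
  [[0, 0, 3.5], 0, 0.83],
  [[0, 0, 3.5], 0, 0.83],
  [[0, 0, 3.5], 0, 0.83],
  [[0, 0, 3], 0, 0.83],
  [[0, 0, 2], 0, 0.83],
  [[0, 0, 0], 0, 0.83],
])

```text
clock: 10.77
eef_pos: [436.6, 239.7, 30.8]
eef_rot: [-3.136, 0.003, 1.444]
wrist_force: [-0.2, -1.0, -0.8]
finger_gap: 77.8
```

Request:
carry_out([
  [[0, 0.3, 0], 0, 0.83],
  [[0, 0, 0], 0, 0.83],
])

```text
clock: 10.93
eef_pos: [443.3, 240.2, 36.0]
eef_rot: [3.14, -0.001, 1.442]
wrist_force: [1.0, 0.2, 0.0]
finger_gap: 78.0
```

Request:
carry_out([
  [[0, -0.2, 0], 0, 0.83],
  [[0, 0, 0], 0, 0.83],
  [[0, 0, 0], 0, 0.5],
  [[0, 0, 0], 0, 0],
  [[0, 0, 0], 0, 0],
  [[0, 0, 0], 0, 0],
  [[0, 0, 0], 0, 0],
], grip_force=25)

```text
clock: 11.52
eef_pos: [440.7, 239.7, 34.5]
eef_rot: [3.141, -0.0, 1.44]
wrist_force: [-0.1, -0.0, 0.5]
finger_gap: 48.2
```

Request:
carry_out([
  [[0, 0, 0], 0, 0],
  [[0, 0, 0], 0, 0],
  [[0, 0, 0], 0, 0],
])

```text
clock: 11.77
eef_pos: [440.8, 239.7, 34.5]
eef_rot: [3.142, -0.0, 1.44]
wrist_force: [-0.1, -0.0, 1.3]
finger_gap: 46.0
```

Request:
carry_out([
  [[0, 0, -1], 0, 0],
  [[0, 0, -2.5], 0, 0],
  [[0, 0, -3], 0, 0],
  [[0, 0, -2.5], 0, 0],
  [[0, 0, -1], 1.5, 0],
  [[0, 0, 0], 0, 0],
  [[-1, 1.4, 0], 0, 0],
  [[-1.8, 2.5, 0], 0, 0],
  [[-1.8, 2.5, 0], 0, 0],
  [[-1.8, 2.5, 0], 0, 0],
  [[-1.8, 2.5, 0], 0, 0],
  [[-1, 1.47, 0], 0, 0],
  [[0, 0, 0], 0, 0],
  [[0, 0, 0], 0, 0],
  [[0, 0, 0], 0, 0],
])

```text
clock: 13.02
eef_pos: [552.6, 129.1, 133.6]
eef_rot: [-3.14, 0.0, 1.415]
wrist_force: [0.6, -0.1, -2.6]
finger_gap: 45.7
```

```bash
python3 look.py w5;python3 look.py t5 top; python3 look.py s5 scene; python3 -c "
import cv2
p=cv2.imread('pics/s5.png')[150:270,320:480];cv2.imwrite('pics/s5z.png',cv2.resize(p,None,fx=5,fy=5,interpolation=2))"
```

```text
13.0167 [552.6 129.1 133.6] [-1.799e+02  2.000e-02  8.106e+01] [ 0.6 -0.1 -2.6] 45.7
13.0667 [552.6 129.4 133.9] [-1.7993e+02  2.0000e-02  8.1080e+01] [-0.2 -0.8 -3.7] 45.8
13.1167 [552.7 129.5 134.1] [-1.7996e+02  1.0000e-02  8.1100e+01] [ 0.3  0.6 -2.7] 46.1
```

View pics/w5.png

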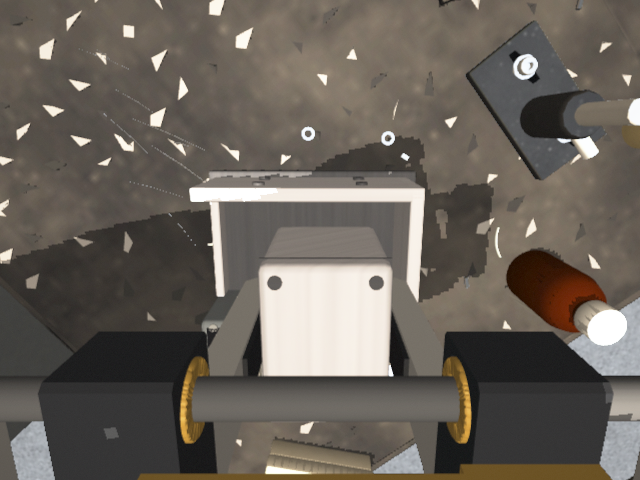

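View pics/s5z.png

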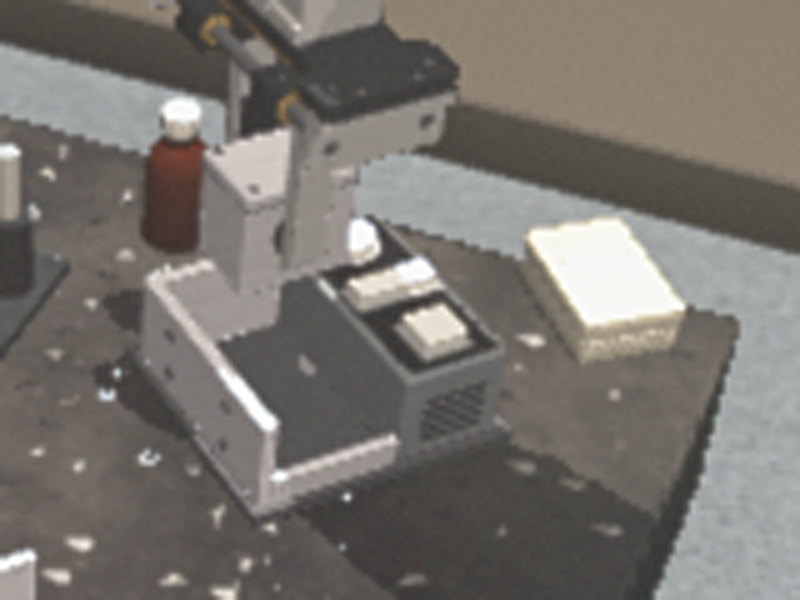

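```bash
python3 - <<'E'
from meas import *
f=np.load('w5.npz');c={k:f[k] for k in('mtx','eye','orientation')}
X=np.array([.9878,-.1556]);Y=np.array([.1556,.9878]);co=np.array([603.7,156.1])
for q in [(261,260),(391,260),(275,283),(377,283)]:
    w=onz(c,*q,159.3)[:2];print(q,w.round(1),((w-co)@X).round(1),((w-co)@Y).round(1))
for q in [(219,199),(409,199)]:
    w=onz(c,*q,62)[:2];print(q,((w-co)@X).round(1),((w-co)@Y).round(1))
C=cloud(c,f['d']);print(C[270,300],C[250,325],C[300,325])
E
```

```text
(261, 260) [536.5 163.1] -67.5 -3.5
(391, 260) [578.9 156.5] -24.6 -3.5
(275, 283) [539.6 154.4] -63.1 -11.6
(377, 283) [573.3 149.2] -29.0 -11.6
(219, 199) -105.1 0.7
(409, 199) -0.2 0.8
[548.49241456 157.36431308 158.35767675] [557.06951057 158.28261875 142.20037621] [555.12665915 145.7022872  159.04243724]
```

The module's near end sits about 4 mm inside the left fence line and it is at x −46 from the corner, so it clears everything. Going down.

Request:
carry_out([
  [[-0.1, 0, 1], 0, 0],
  [[0, 0, 1.5], 0, 0],
  [[0, 0, 1.5], 0, 0],
  [[0, 0, 1.5], 0, 0],
  [[0, 0, 1.5], 0, 0],
  [[0, 0, 1.2], 0, 0],
  [[0, 0, 0.6], 0, 0],
  [[0, 0, 0], 0, 0],
  [[0, 0, 0], 0, 0],
])

```text
clock: 13.92
eef_pos: [553.4, 127.9, 46.6]
eef_rot: [3.142, -0.0, 1.414]
wrist_force: [0.1, 0.3, -3.9]
finger_gap: 45.8
```

Hanging free at z 46.6, with floor contact expected near 42.5. Next I'll touch down gently.

Request:
carry_out([
  [[0, 0, 0.2], 0, 0],
  [[0, 0, 0.1], 0, 0],
  [[0, 0, 0.05], 0, 0],
  [[0, 0, 0.05], 0, 0],
  [[0, 0, 0], 0, 0],
])

```text
clock: 14.33
eef_pos: [553.4, 127.8, 42.6]
eef_rot: [3.141, -0.0, 1.414]
wrist_force: [0.6, 0.6, -3.3]
finger_gap: 46.0
```

Request:
carry_out([
  [[0, 0, 0.05], 0, 0],
  [[0.1, 0, 0], 0, 0],
  [[0.1, 0, 0], 0, 0],
  [[0.1, 0, 0], 0, 0],
  [[0.1, 0, 0], 0, 0],
  [[0.05, 0, 0], 0, 0],
  [[0, 0, 0], 0, 0],
])

```text
clock: 14.92
eef_pos: [554.5, 132.1, 42.5]
eef_rot: [3.14, 0.0, 1.414]
wrist_force: [-1.0, -3.8, 4.4]
finger_gap: 45.9
```

Request:
carry_out([
  [[0.05, 0, 0], 0, 0],
  [[0.05, 0, 0], 0, 0],
  [[0, 0, 0], 0, 0],
])

```text
clock: 15.17
eef_pos: [554.7, 133.1, 42.6]
eef_rot: [3.14, 0.0, 1.414]
wrist_force: [-0.7, -4.4, 5.2]
finger_gap: 45.8
```

Request:
carry_out([
  [[0.05, 0, 0], 0, 0],
  [[0.05, 0, 0], 0, 0],
  [[0, 0, 0], 0, 0],
])

```text
clock: 15.42
eef_pos: [554.7, 133.5, 42.5]
eef_rot: [3.141, 0.001, 1.414]
wrist_force: [-2.7, -9.1, 7.2]
finger_gap: 45.7
```

Request:
carry_out([
  [[0.05, 0, 0], 0, 0],
  [[0, 0, 0], 0, 0],
  [[0, 0, 0], 0, 0.58],
  [[0, 0, 0], 0, 0.58],
  [[0, 0, 0], 0, 0.58],
  [[0, 0, 0], 0, 0.58],
])

```text
clock: 15.92
eef_pos: [554.4, 135.0, 41.9]
eef_rot: [-3.142, -0.0, 1.414]
wrist_force: [-0.1, 0.0, 0.1]
finger_gap: 54.6
```

Request:
carry_out([
  [[0, 0, -0.5], 0, 0.58],
  [[0, 0, -2], 0, 0.58],
  [[0, 0, -3], 0, 0.58],
  [[0, 0, -3.5], 0, 0.58],
  [[0, 0, -3], 0, 0.58],
  [[0, 0, 0], -7, 0.35],
  [[0, 0, 0], -7, 0.35],
  [[0, 0, 0], -7, 0.35],
  [[0, 0, 0], -7, 0.35],
  [[0, 0, 0], -7, 0.35],
  [[0, 0, 0], -7, 0.35],
  [[0, 0, 0], -7, 0.35],
  [[0, 0, 0], -7, 0.35],
  [[0, 0, 0], -7, 0.35],
  [[0, 0, 0], -7, 0.35],
  [[0, 0, 0], -7, 0.35],
  [[0, 0, 0], -7, 0.35],
  [[0, 0, 0], -6, 0.35],
  [[0, 0, 0], 0, 0.35],
  [[0, 0, 0], 0, 0.35],
])

```text
clock: 17.58
eef_pos: [554.4, 134.8, 162.2]
eef_rot: [3.141, 0.0, 2.982]
wrist_force: [-0.2, 0.7, -0.8]
finger_gap: 32.7
```

```bash
python3 look.py w6; python3 -c "
from meas import *
print(rect('w6.npz',65.5,72,68,(150,50,500,330)))"
```

```text
17.5833 [554.4 134.8 162.2] [1.7999e+02 1.0000e-02 1.7084e+02] [-0.2  0.7 -0.8] 32.7
6541 z 67.98042351601325
((553.0415649414062, 131.90618896484375), (61.21044921875, 44.87758255004883), 80.89500427246094)
```

View pics/w6.png

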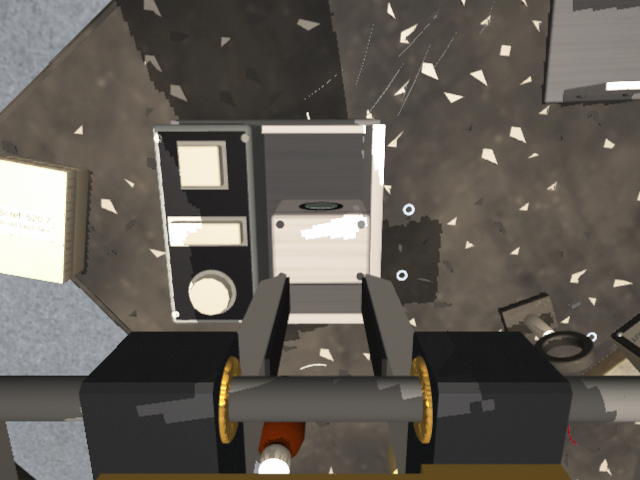

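Request:
carry_out([
  [[1, -0.1, 0], 0, 0.3],
  [[2, -0.3, 0], 0, 0.3],
  [[1.07, -0.14, 0], 0, 0.3],
  [[0, 0, 0], 0, 0.3],
  [[0, 0, 1], 0, 0.3],
  [[0, 0, 2.5], 0, 0.3],
  [[0, 0, 3], 0, 0.3],
  [[0, 0, 3], 0, 0.3],
  [[0, 0, 2], 0, 0.3],
  [[0, 0, 0.9], 0, 0.3],
  [[0, 0, 0], 0, 0.3],
  [[0, 0, 0], 0, 0.3],
])

```text
clock: 18.63
eef_pos: [513.9, 135.7, 38.2]
eef_rot: [3.142, 0.0, 2.984]
wrist_force: [0.5, 0.2, 0.3]
finger_gap: 28.3
```

Request:
carry_out([
  [[-0.3, 0, 0], 0, 0.3],
  [[-0.3, 0, 0], 0, 0.3],
  [[-0.3, 0, 0], 0, 0.3],
  [[-0.3, 0, 0], 0, 0.3],
  [[-0.3, 0, 0], 0, 0.3],
  [[-0.3, 0, 0], 0, 0.3],
  [[-0.3, 0, 0], 0, 0.3],
  [[-0.3, 0, 0], 0, 0.3],
  [[-0.2, 0, 0], 0, 0.3],
  [[-0.1, 0, 0], 0, 0.3],
  [[0, 0, 0], 0, 0.3],
])

```text
clock: 19.55
eef_pos: [540.3, 131.5, 37.9]
eef_rot: [3.142, 0.0, 2.985]
wrist_force: [-0.7, -0.8, -0.6]
finger_gap: 27.9
```

Request:
carry_out([
  [[-0.1, 0, 0], 0, 0.3],
  [[-0.1, 0, 0], 0, 0.3],
  [[-0.1, 0, 0], 0, 0.3],
  [[0, 0, 0], 0, 0.3],
])

```text
clock: 19.88
eef_pos: [543.1, 131.0, 37.8]
eef_rot: [-3.142, 0.0, 2.985]
wrist_force: [-0.6, -0.6, -0.4]
finger_gap: 28.0
```

Request:
carry_out([
  [[-0.1, 0, 0], 0, 0.3],
  [[-0.1, 0, 0], 0, 0.3],
  [[-0.05, 0, 0], 0, 0.3],
  [[0, 0, 0], 0, 0.3],
])

```text
clock: 20.22
eef_pos: [544.0, 130.9, 37.9]
eef_rot: [-3.141, -0.004, 2.985]
wrist_force: [-15.6, 1.4, 9.2]
finger_gap: 28.2
```

Request:
carry_out([
  [[0.3, 0, 0], 0, 0.3],
  [[0.7, 0, 0], 0, 0.3],
  [[0.5, 0, -1], 0, 0.3],
  [[0, 0, -3], 0, 0.3],
  [[0, 0, -3.5], 0, 0.3],
  [[0, 0, -3.5], 0, 0.3],
  [[0, 0, -1.5], 0, 0.3],
  [[1, 0, 0], 0, 0.3],
  [[1.5, 0, 0], 0, 0.3],
  [[0, 0, 0], 0, 0.3],
  [[0, 0, 0], 0, 0.3],
  [[0, 0, 0], 0, 0.3],
])

```text
clock: 21.22
eef_pos: [506.3, 136.9, 163.4]
eef_rot: [3.141, 0.001, 2.985]
wrist_force: [0.4, -0.3, 0.7]
finger_gap: 28.0
```

```bash
python3 look.py w7; python3 -c "
from meas import *
r=rect('w7.npz',65.5,72,68,(220,50,500,330));print(r)
X=np.array([.9878,-.1556]);Y=np.array([.1556,.9878]);co=np.array([603.7,156.1])
print((np.array(r[0])-co)@X,(np.array(r[0])-co)@Y)
p=cv2.imread('pics/w7.png')[140:400,140:420];cv2.imwrite('pics/w7z.png',cv2.resize(p,None,fx=2.3,fy=2.3,interpolation=2))
"
```

```text
21.2167 [506.3 136.9 163.4] [1.7999e+02 5.0000e-02 1.7103e+02] [ 0.4 -0.3  0.7] 28.0
838 z 67.78115827018556
((556.1953735351562, 129.00244140625), (44.362464904785156, 9.351680755615234), 81.11957550048828)
-42.7086899047852 -34.15868825683594
```

View pics/w7.png

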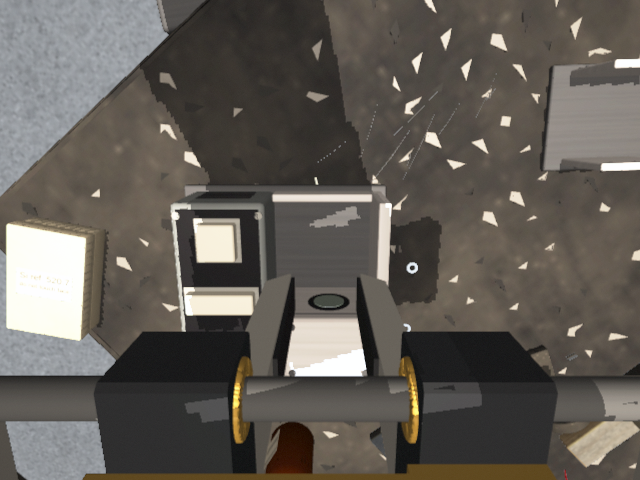

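View pics/w7z.png

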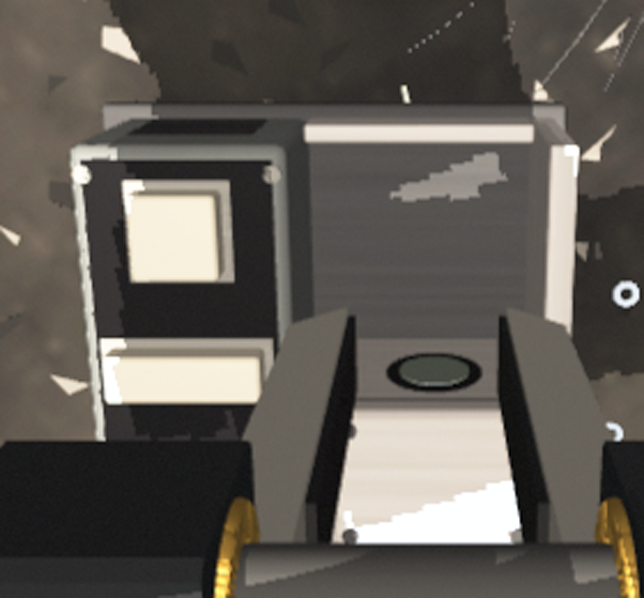

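Request:
carry_out([
  [[-1.5, -0.9, -1], 0, 0],
  [[-2, -1.2, -1.5], 0, 0],
  [[-2, -1.2, -1.5], 0, 0],
  [[-1.5, -0.9, 0], 0, 0],
  [[0, 0, 0], 7, 0],
  [[0, 0, 0], 7, 0],
  [[0, 0, 0], 7, 0],
  [[0, 0, 0], 7, 0],
  [[0, 0, 0], 7, 0],
  [[0, 0, 0], 7, 0],
  [[0, 0, 0], 7, 0],
  [[0, 0, 0], 7, 0],
  [[0, 0, 0], 7, 0],
  [[0, 0, 0], 7, 0],
  [[0, 0, 0], 7, 0],
  [[0, 0, 0], 7, 0],
  [[0, 0, 0], 6, 0],
  [[0, 0, 0], 0, 0],
  [[0, 0, 0], 0, 0],
])

```text
clock: 22.85
eef_pos: [568.8, 84.3, 202.7]
eef_rot: [-3.141, 0.0, 1.417]
wrist_force: [-0.3, -0.1, -0.3]
finger_gap: 0.6
```

```bash
python3 look.py w8; python3 -c "
from meas import *
r=rect('w8.npz',65.5,72,68,(220,20,500,230));print(r)
X=np.array([.9878,-.1556]);Y=np.array([.1556,.9878]);co=np.array([603.7,156.1])
print((np.array(r[0])-co)@X,(np.array(r[0])-co)@Y)
"
```

```text
22.85 [568.8  84.3 202.7] [-1.7998e+02  1.0000e-02  8.1210e+01] [-0.3 -0.1 -0.3] 0.6
5756 z 67.98410285699049
((576.6696166992188, 128.3582763671875), (61.15339660644531, 45.51587677001953), 80.99536895751953)
-22.38400042724614 -31.60920224609375
```

View pics/w8.png

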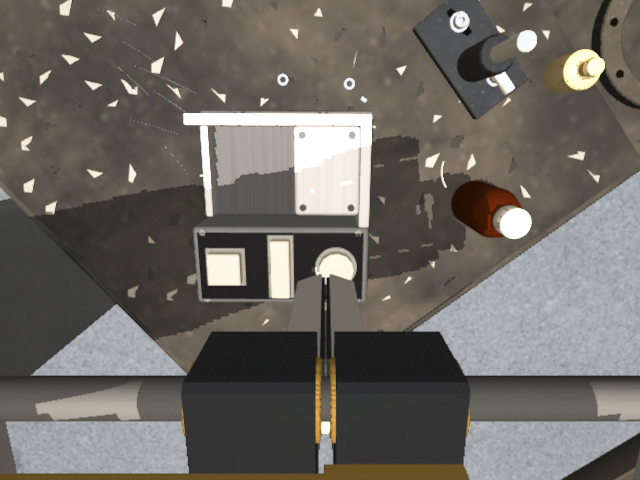

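The module looks square and home (yaw −9.0°, −22.4/−31.6 from the corner). I'll confirm the left fence contact with a gentle push on the 6 mm that stands above the console.

Request:
carry_out([
  [[0, 0, 2], 0, 0],
  [[0, 0, 3], 0, 0],
  [[0, 0, 3], 0, 0],
  [[0, 0, 2], 0, 0],
  [[0, 0, 1.2], 0, 0],
  [[0, 0, 0.35], 0, 0],
  [[0, 0, 0], 0, 0],
  [[0.2, 0, 0], 0, 0],
  [[0.2, 0, 0], 0, 0],
  [[0.1, 0, 0], 0, 0],
  [[0, 0, 0], 0, 0],
])

```text
clock: 23.82
eef_pos: [569.9, 89.1, 88.7]
eef_rot: [3.14, 0.001, 1.415]
wrist_force: [-0.6, -6.6, 3.4]
finger_gap: 0.3
```

Request:
carry_out([
  [[0.05, 0, 0], 0, 0],
  [[0.05, 0, 0], 0, 0],
  [[0, 0, 0], 0, 0],
])

```text
clock: 24.07
eef_pos: [570.0, 89.4, 88.7]
eef_rot: [3.14, 0.002, 1.414]
wrist_force: [-0.8, -9.5, 4.0]
finger_gap: 0.1
```

Request:
carry_out([
  [[-0.4, 0, 0], 0, 0],
  [[0, 0, -1], 0, 0],
  [[0, 0, -0.8], 0, 0],
  [[-1.3, 0.3, 0], 0, 0],
  [[-1.4, 0.4, 0], 0, 0],
  [[0, 0, 0], 0, 0],
  [[0, 0, 0], 0, 0],
])

```text
clock: 24.65
eef_pos: [571.7, 57.9, 105.7]
eef_rot: [3.141, -0.0, 1.413]
wrist_force: [0.3, 0.3, 0.5]
finger_gap: 0.5
```

```bash
python3 look.py w9; python3 -c "
from meas import *
r=rect('w9.npz',66.2,70.2,68,(220,0,500,230));print(r)
X=np.array([.9878,-.1556]);Y=np.array([.1556,.9878]);co=np.array([603.7,156.1])
print((np.array(r[0])-co)@X,(np.array(r[0])-co)@Y)
"
```

```text
24.65 [571.7  57.9 105.7] [ 1.7998e+02 -1.0000e-02  8.0960e+01] [0.3 0.3 0.5] 0.5
13364 z 67.96974470359947
((576.593017578125, 128.33889770507812), (60.61233901977539, 45.130210876464844), 80.9837646484375)
-22.456649719238328 -31.64026331176758
```

View pics/w9.png

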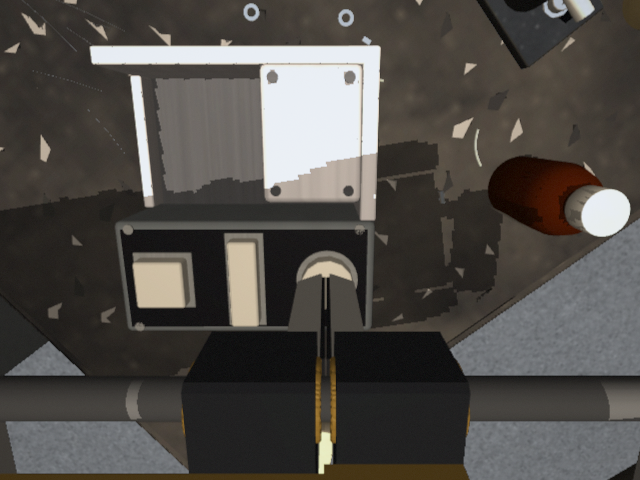

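The y push didn't move the module, so it is flush on both fences. The fingertip is over the round key at about (325,275), so I'll press it.

Request:
carry_out([
  [[0, 0, 0.8], 0, 0],
  [[0, 0, 0.4], 0, 0],
  [[0, 0, 0.2], 0, 0],
  [[0, 0, 0.2], 0, 0],
  [[0, 0, 0.15], 0, 0],
  [[0, 0, 0.1], 0, 0],
  [[0, 0, 0], 0, 0],
  [[0, 0, 0], 0, 0],
])

```text
clock: 25.37
eef_pos: [571.5, 59.1, 88.0]
eef_rot: [-3.142, -0.0, 1.414]
wrist_force: [-8.0, 0.9, 15.3]
finger_gap: 0.8
```

Request:
carry_out([
  [[0, 0, 0.1], 0, 0],
  [[0, 0, 0], 0, 0],
  [[0, 0, 0], 0, 0],
])

```text
clock: 25.62
eef_pos: [571.5, 59.1, 87.8]
eef_rot: [3.141, -0.0, 1.415]
wrist_force: [-11.6, 1.5, 24.5]
finger_gap: 0.4
```

```bash
python3 -c "
from cell import manip
s=manip.read_state();print(s['eef_pos'],s['wrist_force'],s['clock'])"
```

```text
[571.50264974  59.0629024   87.81217696] [-11.64038958   1.51173587  24.53606136] 25.6167
```

Request:
carry_out([
  [[0, 0, -0.6], 0, 0],
  [[0, 0, -0.8], 0, 0],
  [[0, 0, -1.1], 0, 0],
  [[0, 0, 0], 0, 0],
  [[0, -1.5, 0], 0, 0],
  [[0, -2.5, 0], 0, 0],
  [[0, -2.5, 0], 0, 0],
  [[0, -1.6, 0], 0, 0],
  [[0, 0, 0], 0, 0],
  [[0, 0, 0], 0, 0],
  [[0, 0, 0], 0, 0],
])

```text
clock: 26.53
eef_pos: [492.4, 71.2, 111.1]
eef_rot: [3.141, -0.0, 1.414]
wrist_force: [-0.0, -0.3, 0.1]
finger_gap: 0.7
```

```bash
python3 look.py w10; python3 -c "
from meas import *
f=np.load('w10.npz');c={k:f[k] for k in('mtx','eye','orientation')};C=cloud(c,f['d'])
for u,v in [(325,270),(330,265),(540,270),(545,260)]:print(C[v,u].round(1))"
```

```text
26.5333 [492.4  71.2 111.1] [ 1.7995e+02 -1.0000e-02  8.1020e+01] [-0.  -0.3  0.1] 0.7
[493.1  76.5  72.3]
[496.   78.8  72.6]
[632.7  29.7   1.3]
[ 6.369e+02  3.570e+01 -2.000e-01]
```

View pics/w10.png

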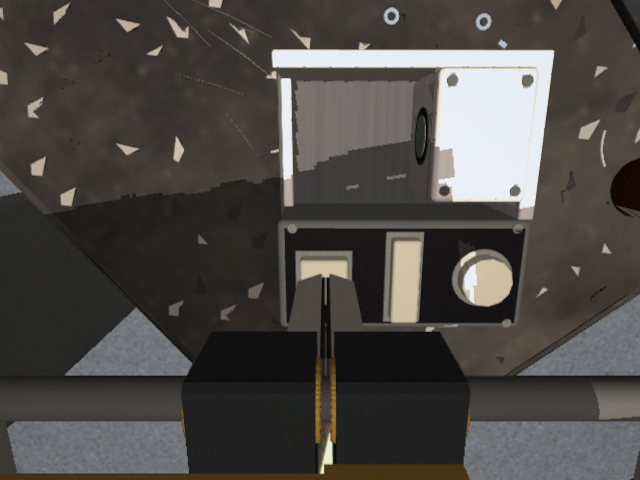

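The round key is back up at about (483,277) and the tip is centred over the square key. Pressing it.

Request:
carry_out([
  [[0, 0, 0.8], 0, 0],
  [[0, 0, 0.6], 0, 0],
  [[0, 0, 0.4], 0, 0],
  [[0, 0, 0.2], 0, 0],
  [[0, 0, 0.2], 0, 0],
  [[0, 0, 0.15], 0, 0],
  [[0, 0, 0.1], 0, 0],
  [[0, 0, 0], 0, 0],
  [[0, 0, 0], 0, 0],
  [[0, 0, 0], 0, 0],
])

```text
clock: 27.42
eef_pos: [491.7, 71.3, 87.9]
eef_rot: [3.141, 0.0, 1.414]
wrist_force: [-8.9, -3.0, 21.7]
finger_gap: 0.4
```

Request:
carry_out([
  [[0, 0, -0.6], 0, 0],
  [[0, 0, -0.8], 0, 0],
  [[0, 0, -1.1], 0, 0],
  [[0, 0, 0], 0, 0],
  [[0, 1, 0], 0, 0],
  [[0, 2, 0], 0, 0],
  [[0, 1.05, 0], 0, 0],
  [[0, 0, 0], 0, 0],
  [[0, 0, 0], 0, 0],
  [[0, 0, 0], 0, 0],
])

```text
clock: 28.25
eef_pos: [530.8, 65.1, 111.2]
eef_rot: [-3.141, 0.0, 1.414]
wrist_force: [0.2, -0.3, -0.7]
finger_gap: 0.4
```

```bash
python3 look.py w11
```

```text
28.25 [530.8  65.1 111.2] [-1.7995e+02  1.0000e-02  8.1030e+01] [ 0.2 -0.3 -0.7] 0.4
```

View pics/w11.png

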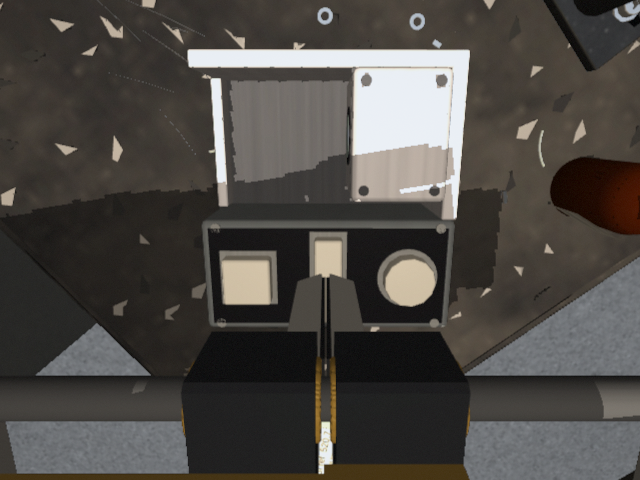

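The square and round keys are both up and the tip is over the middle of the bar at about (325,275). Pressing it.

Request:
carry_out([
  [[0, 0.1, 0.8], 0, 0],
  [[0, 0, 0.6], 0, 0],
  [[0, 0, 0.4], 0, 0],
  [[0, 0, 0.2], 0, 0],
  [[0, 0, 0.2], 0, 0],
  [[0, 0, 0.15], 0, 0],
  [[0, 0, 0.1], 0, 0],
  [[0, 0, 0], 0, 0],
  [[0, 0, 0], 0, 0],
  [[0, 0, 0], 0, 0],
])

```text
clock: 29.13
eef_pos: [532.3, 64.9, 88.0]
eef_rot: [-3.141, 0.0, 1.414]
wrist_force: [-10.7, 0.4, 16.5]
finger_gap: 0.5
```

Request:
carry_out([
  [[0, 0, 0.08], 0, 0],
  [[0, 0, 0], 0, 0],
  [[0, 0, -0.6], 0, 0],
  [[0, 0, -0.8], 0, 0],
  [[0, 0, -1.5], 0, 0],
  [[0, 0, -3], 0, 0],
  [[0, 0, -3], 0, 0],
  [[-1, 0, -2], 0, 0],
  [[-1, 0, 0], 0, 0],
  [[0, 0, 0], 0, 0],
  [[0, 0, 0], 0, 0],
  [[0, 0, 0], 0, 0],
])

```text
clock: 30.13
eef_pos: [529.1, 45.2, 194.0]
eef_rot: [-3.14, 0.0, 1.414]
wrist_force: [1.3, 0.6, 0.3]
finger_gap: 0.2
```

```bash
python3 look.py w12; python3 look.py s12 scene; python3 - <<'E'
from meas import *
r=rect('w12.npz',65.5,72,68,(220,0,500,230));print(r)
X=np.array([.9878,-.1556]);Y=np.array([.1556,.9878]);co=np.array([603.7,156.1])
print((np.array(r[0])-co)@X,(np.array(r[0])-co)@Y)
f=np.load('w12.npz');c={k:f[k] for k in('mtx','eye','orientation')};C=cloud(c,f['d'])
for n,k in dict(sq=(491.9,70.9),bar=(532.2+2,64.3+14),rd=(572.5,58.2)).items():
    u,v=proj(c,[*k,72]).round().astype(int);print(n,u,v,C[v-2:v+3,u-2:u+3,2].mean().round(1))
E
```

```text
30.1333 [529.1  45.2 194. ] [-1.799e+02  1.000e-02  8.101e+01] [1.3 0.6 0.3] 0.2
30.1833 [529.1  45.4 194. ] [-1.7989e+02  1.0000e-02  8.1030e+01] [ 0.1  0.8 -0. ] 0.6
6875 z 67.88725906402505
((576.2044677734375, 127.9483642578125), (60.88560104370117, 45.45754623413086), 81.0494384765625)
-22.77969221191411 -32.08649060058594
sq 266 210 72.1
bar 325 190 72.1
rd 386 210 72.1
```

View pics/w12.png

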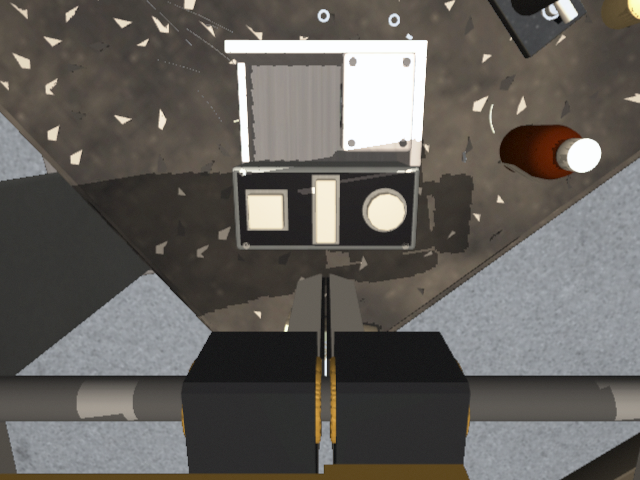

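View pics/s12.png

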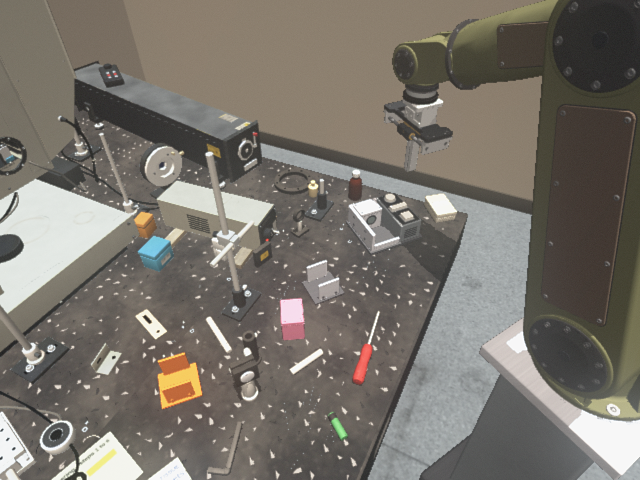

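```bash
python3 - <<'E'
from meas import *
X=np.array([.9878,-.1556]);Y=np.array([.1556,.9878]);co=np.array([603.7,156.1])
for n in('w8','w9','w10','w11','w12'):
    f=np.load(n+'.npz');c={k:f[k] for k in('mtx','eye','orientation')};C=cloud(c,f['d'])
    S=((C[...,:2]-co)@np.c_[X,Y]);z=C[...,2]
    def sub(m,zz,ax,fn):
        v,u=np.where(m);W=np.array([(onz(c,a,b,zz)[:2]-co)@np.c_[X,Y] for a,b in zip(u,v)])
        return W
    fen=(z>60)&(z<64)&(S[...,0]>-100)&(S[...,0]<-60)&(S[...,1]>-8)&(S[...,1]<14)
    bk=(z>60)&(z<64)&(S[...,1]>-68)&(S[...,1]<-40)&(S[...,0]>-8)&(S[...,0]<14)
    mod=(z>66)&(z<70)&(S[...,0]>-50)&(S[...,0]<5)&(S[...,1]>-66)&(S[...,1]<5)
    F=sub(fen,62,1,0);M=sub(mod,68,0,0)
    o=[n,'fence y',np.percentile(F[:,1],[2,98]).round(1),'mod y',np.percentile(M[:,1],[1,99]).round(1),'mod x',np.percentile(M[:,0],[1,99]).round(1)]
    B=sub(bk,62,0,0)
    if len(B):o+=['back x',np.percentile(B[:,0],[2,98]).round(1)]
    print(*o)
for n in('scene0','s12'):
    pass
a=cv2.imread('pics/s12.png')[170:260,330:470];cv2.imwrite('pics/s12z.png',cv2.resize(a,None,fx=5.5,fy=5.5,interpolation=2))
E
```

```text
w8 fence y [-0.5  6.8] mod y [-61.4  -2.2] mod x [-44.3  -0.4] back x [1.  8.4]
w9 fence y [-0.9  7. ] mod y [-61.4  -2.1] mod x [-44.3  -0.6] back x [0.7 8.2]
w10 fence y [-0.6  7. ] mod y [-61.1  -1.8] mod x [-45.2  -1.3] back x [0.3 7.8]
w11 fence y [-0.7  7. ] mod y [-61.1  -1.9] mod x [-44.8  -1. ] back x [0.8 8. ]
w12 fence y [-0.7  7. ] mod y [-61.9  -2.2] mod x [-44.6  -0.8] back x [0.9 8.1]
```

View pics/s12z.png

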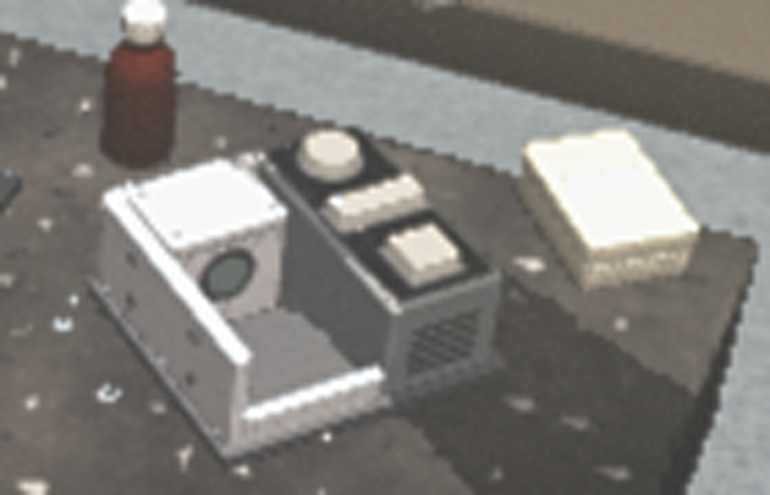

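```bash
python3 -c "
from cell import workorder
print(workorder.sign_off())"
```

```text
the job is handed in; nothing more can be done
None
```

The module is home in its corner, all three keys have been pressed in order, and the job was handed in at about 30 s of the 58 s allowed.

- **Handling:** I lifted the module out by its ends and put it down on bare table between the holder and the station. I then took it again by its broad faces and lowered it into the bay with its window to the front.
- **Seating:** I pushed it against the left fence (about 9 N), then squarely against the back fence with two fingers (about 16 N). A last push on its top edge towards the left fence (about 9.5 N) did not move it.
- **Keys:** I pressed round, then square, then bar, each down about 6 mm until it bottomed at 16–25 N. Each came back up before the next, and all three tops read z 72.1 at the end.
- **Last checks:**
  - **Position:** The module was square to the station to about 0.1°. Its measured centre was −22.8 / −32.1 mm from the corner, where home is −23 / −31. The y value is about 1 mm off and varied by about 0.5 mm between views. Allowing for lost edge pixels, I estimate the gaps to the fences at about 0.1–0.2 mm, which fits the force contacts.
  - **Bystanders:** By eye, nothing else had moved in the final scene picture. I did not measure the bystanders' positions.

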